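# Rebuild the topping tower

### The job

Rebuild the topping tower on the round dark wooden dock: seat the blue pot in the dock, the yellow pot on the blue one and the red pot on top, each with its foot fully home in the mouth below. Last of all, pull the wooden paddle out of the slotted block by its exposed top and stand it in the red pot, foot down on the pot's floor (it may lean on the rim). Leave the tamper and the paper roll where they stand.

Things in the scene. Friction and masses are not known exactly. Their poses are not given: they have to be found in the camera images.
- blue_pot_center (a point): centre (half-way up) of the loose blue round pot, 55 high, z up: tapered foot 7 high (36 to 43 across), then body 48 high, 58 across at the belly, flat shoulder 54; hollow, mouth 48 inside, rim 56, walls 4, floor 11 above its bottom. The foot drops 7 into a mouth below till the shoulder rests on the rim: stacked centres are 48 apart. 130 g (varies). Grip its upper half to clear the pot below
- yellow_pot_center (a point): centre (half-way up) of the loose yellow round pot, 55 high, z up: tapered foot 7 high (36 to 43 across), then body 48 high, 58 across at the belly, flat shoulder 54; hollow, mouth 48 inside, rim 56, walls 4, floor 11 above its bottom. The foot drops 7 into a mouth below till the shoulder rests on the rim: stacked centres are 48 apart. 130 g (varies). Grip its upper half to clear the pot below
- red_pot_center (a point): centre (half-way up) of the loose red round pot, 55 high, z up: tapered foot 7 high (36 to 43 across), then body 48 high, 58 across at the belly, flat shoulder 54; hollow, mouth 48 inside, rim 56, walls 4, floor 11 above its bottom. The foot drops 7 into a mouth below till the shoulder rests on the rim: stacked centres are 48 apart. 130 g (varies). Grip its upper half to clear the pot below
- dock_seat (a point): centre of the top face of the fixed round dock, dark wood, 80 across and 14 high, with a round recess 48 across and 9 deep in the middle (it takes a pot's 7 foot). A seated pot's centre is 20.5 above this point. z axis up
- block_slot (a point): centre of the slot's mouth, in the top face of the fixed light wooden block (66 along its x, 46 along its y, 78 high). The slot is 29 along x, 12 along y, 70 deep, and holds the paddle. z axis up
- paddle_center (a point): centre of the loose flat wooden paddle, 26 wide (its x) by 9 thick (its y) by 110 long (its z, up), 40 g (varies). At the start it stands in the block's slot with its top 40 exposed. Lift it 70 or more straight up to free it
- tamper_center (a point): centre of the loose coffee tamper, steel with brown wooden handle, 59 across, 94 high; a bystander, to be left standing where it is
- paper_roll_center (a point): centre of the loose white paper roll, 41 across, 57 high, standing; a bystander, to be left standing where it is

How it is judged:
On the way, in this order (a step that is already met when the one before it is completed fails the run):
1. the blue pot is seated in the wooden dock and let go (horizontal distance between blue_pot_center and dock_seat below 0.008 m and z of blue_pot_center in the frame of dock_seat between 0.016 and 0.0235 m and angle between blue_pot_center's own z axis and vertical below 0.08 rad and contact force between the fingers and blue_pot below 0.1 N), for 0.2 s.
2. the yellow pot is seated on the blue pot and let go (horizontal distance between blue_pot_center and dock_seat below 0.008 m and z of blue_pot_center in the frame of dock_seat between 0.016 and 0.0235 m and angle between each of blue_pot_center, yellow_pot_center's own z axis and vertical below 0.08 rad and horizontal distance between yellow_pot_center and blue_pot_center below 0.008 m and z of yellow_pot_center in the frame of blue_pot_center between 0.044 and 0.051 m and contact force between the fingers and yellow_pot below 0.1 N), for 0.2 s.
3. the red pot is seated on the yellow pot and let go (horizontal distance between blue_pot_center and dock_seat below 0.008 m and z of blue_pot_center in the frame of dock_seat between 0.016 and 0.0235 m and angle between each of blue_pot_center, yellow_pot_center, red_pot_center's own z axis and vertical below 0.08 rad and horizontal distance between yellow_pot_center and blue_pot_center below 0.008 m and z of yellow_pot_center in the frame of blue_pot_center between 0.044 and 0.051 m and horizontal distance between red_pot_center and yellow_pot_center below 0.008 m and z of red_pot_center in the frame of yellow_pot_center between 0.044 and 0.051 m and contact force between the fingers and red_pot below 0.1 N), for 0.2 s.
4. the paddle stands in the red pot and is let go (horizontal distance between paddle_center and red_pot_center below 0.038 m and z of paddle_center in the frame of red_pot_center between 0.01 and 0.044 m and angle between paddle_center's own z axis and vertical below 0.95 rad and contact force between the fingers and paddle below 0.1 N), for 0.2 s.
At the end, for the whole second after the job is handed in: Dock, blue, yellow, red pot upward: centres within 8 mm sideways, 20.5 mm over dock, 48 mm over pot below (+-4 mm), tilt under 0.08 rad; paddle in red pot, centre 10 to 44 mm over the pot's, within 38 mm sideways, tilt under 0.95 rad; all let go, at rest (all of step 3 and all of step 4 and contact force between the fingers and blue_pot below 0.1 N and linear speed of each of blue_pot, yellow_pot, red_pot, paddle below 0.02 m/s and contact force between the fingers and yellow_pot below 0.1 N); the robot touches nothing.
It fails at once if the tamper is pushed more than 30 mm or knocked over (distance of tamper_center from where it was at the start of the episode above 0.03 m or angle between tamper_center's own z axis and vertical above 0.5 rad).
It fails at once if the paper roll is pushed more than 30 mm or knocked over (distance of paper_roll_center from where it was at the start of the episode above 0.03 m or angle between paper_roll_center's own z axis and vertical above 0.5 rad).
It also fails if it takes over 118 s, if anything falls off the work surface, if the arm or the gripper's body presses on something with over 40 N, if the wrist force passes 120 N, or if a joint passes its speed limit or range.

### The arm

A 6-joint arm with a two-finger parallel gripper is mounted at the origin on a cart in front of the work surface, level with it; the furniture and walls round the work are solid. World frame = base frame: x ahead of the robot, y to its left, z up, the work surface at z = 0. Lengths are in m, angles in rad, forces in N, time in s.
With the tool pointing down it reaches from about 0.35 to 0.975 m from the base axis. Payload 7.1 kg.
Tool frame: the origin (TCP) lies midway between the tips of the shut fingers; the grasp point (between the pads) lies 19 mm behind it; z points along the fingers, x is the direction in which the jaws open and shut, and the axes are right-handed (so a half turn about z gives the same grasp; the last joint's range is limited). The gripper opens to 88 mm and grips with 3 to 60 N. Pads are 20 mm wide; open, the fingers measure 115 mm over their backs; the gripper's body (75 mm by 178 mm) begins 61 mm behind the grasp point.
Start: joints at [1.328, 0.423, 1.63, -0, 1.089, -0.019], TCP at [0.139, 0.609, 0.223] pointing down, gripper open.
Joint ranges: [-3, 3], [-0.9, 2.11], [0.09, 2.58], [-1.31, 4.45], [0.11, 2.69], [-2.54, 2.54]. Speed limits (rad/s): [2.39, 2.39, 3.01, 3.14, 3.14, 3.14].

### API

Orientations are given as a unit quaternion [w, x, y, z].
In Python, from station import move_pose, movel, movej, command_gripper, wait, inverse_kinematics, read_camera, camera_info, MotionError, job_done, get_time, get_joint_pos, get_qvel, get_effort, get_tcp_pos, get_ee_rot, get_ft_force, get_ft_torque, get_grip_width gives the robot as it stands. Calls block until the motion is done:
- move_pose(position, orientation): joint-space move of the TCP to a pose.
- movel(position, frame=None, v=0.15, until_force=None): straight line of the TCP; frame=None keeps the orientation; v is the mean speed in m/s. With until_force (N) it stops when the force on the tool has changed by that much, and returns True; else False.
- movej(angles): joint-space move.
- command_gripper(opening): opening from 0.0 (shut) to 1.0 (fully open); the grip force is fixed at half the most; returns when the fingers have stopped.
- wait(seconds).
- inverse_kinematics(position, orientation): joint angles nearest the present ones, or None.
- read_camera(name): name is "scene" or "side" or "wrist"; returns the picture (480x640x3 uint8, red, green, blue); there is no depth.
- camera_info(name): a dict with "intrinsics" (3x3 intrinsics, pixels), "T" (4x4, takes a point from camera to world coordinates); the wrist camera has in their place "tool_from_camera" (4x4, takes a point from camera to tool coordinates, whose origin is the TCP and whose axes are the tool frame's). Camera axes: x right, y up, looking along -z (the intrinsics and any distortion apply to the point x, -y, -z); pixel columns grow to the right and rows downward; lengths in m; the calibration is good to about 2 mm. The wrist camera is an equidistant fisheye: a pixel r from the principal point sees the ray r / f radians off the axis. A picture is of the moment at which its call begins: read the wrist's pose just before it. camera_info takes no time and is no camera call.
A pose or a line that the arm cannot do raises MotionError and nothing moves.
- job_done(): hands the job in, once; it reports no verdict.
Readings, each from a call of its own:
- get_time(): time.
- get_joint_pos(): joint angles.
- get_qvel(): joint speeds.
- get_effort(): joint torques, N m.
- get_tcp_pos(): TCP position.
- get_ee_rot(): TCP orientation.
- get_ft_force(): force on the tool from outside, world axes, zero at the start.
- get_ft_torque(): the same for the moment, N m.
- get_grip_width(): opening from 0.0 (shut) to 1.0 (fully open).
Only numpy, scipy, OpenCV 4.12 (cv2) and the standard library are available. Lean on these libraries where they do the work, as an engineer would, in place of code of your own. Each camera call takes 0.05 s, during which the arm holds its last target. There are 200 camera calls.

## Working session

There is one attempt and no reset: what is moved stays moved. The work goes in short steps, each a Python script; the robot and the scene stay as the last script left them, time stands still between calls to the robot, and variables do not carry over. Pictures are saved under pics/ and viewed, about 12 in all and at most 16, crops included, and the job is handed in when it is done.

```bash
mkdir -p pics
python3 - <<'E'
from station import *
import cv2
for n in ("scene","side","wrist"):
    cv2.imwrite(f"pics/{n}0.png",read_camera(n)[:,:,::-1]); print(n,camera_info(n))
print(get_tcp_pos(),get_ee_rot(),get_time())
E
```

```text
scene {'intrinsics': array([[453.6981092 ,   0.        , 324.94125839],
       [  0.        , 453.6981092 , 240.03386897],
       [  0.        ,   0.        ,   1.        ]]), 'T': array([[ 0.68069959,  0.37406372, -0.62986062, -0.01830566],
       [-0.73248551,  0.3350658 , -0.59261783, -0.50339418],
       [-0.01063207,  0.86475849,  0.5020754 ,  0.48927832],
       [ 0.        ,  0.        ,  0.        ,  1.        ]])}
side {'intrinsics': array([[528.21950879,   0.        , 331.39798175],
       [  0.        , 528.21950879, 246.71449183],
       [  0.        ,   0.        ,   1.        ]]), 'T': array([[ 0.7532365 ,  0.43055645, -0.49724834, -0.06804216],
       [-0.65774621,  0.49056853, -0.57158765, -0.71997949],
       [-0.00216636,  0.75760389,  0.652711  ,  0.89540435],
       [ 0.        ,  0.        ,  0.        ,  1.        ]])}
wrist {'intrinsics': array([[371.64829954,   0.        , 321.12713383],
       [  0.        , 371.64829954, 236.30776056],
       [  0.        ,   0.        ,   1.        ]]), 'tool_from_camera': array([[ 9.99999803e-01,  5.97841385e-04, -1.93527746e-04,
         3.53455919e-04],
       [ 5.32582513e-04, -9.69798124e-01, -2.43908417e-01,
        -6.55862507e-02],
       [-3.33501390e-04,  2.43908266e-01, -9.69798251e-01,
        -1.61997063e-01],
       [ 0.00000000e+00,  0.00000000e+00,  0.00000000e+00,
         1.00000000e+00]])}
[0.13860057 0.60901499 0.22207687] [ 3.59523008e-04  7.81637606e-01  6.23732564e-01 -4.61223265e-04] 0.15
```

View pics/scene0.png

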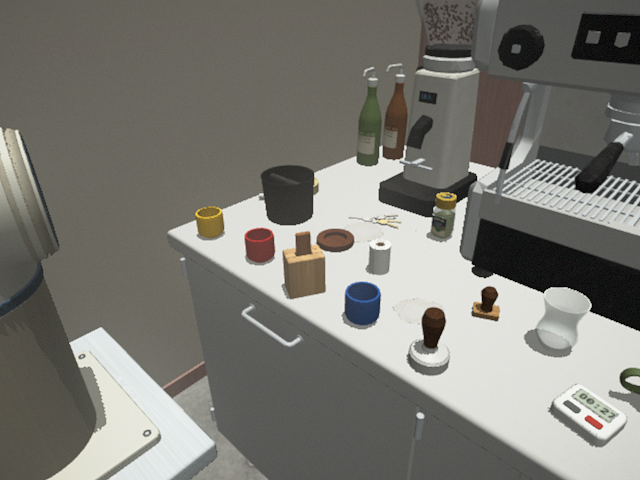

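View pics/side0.png

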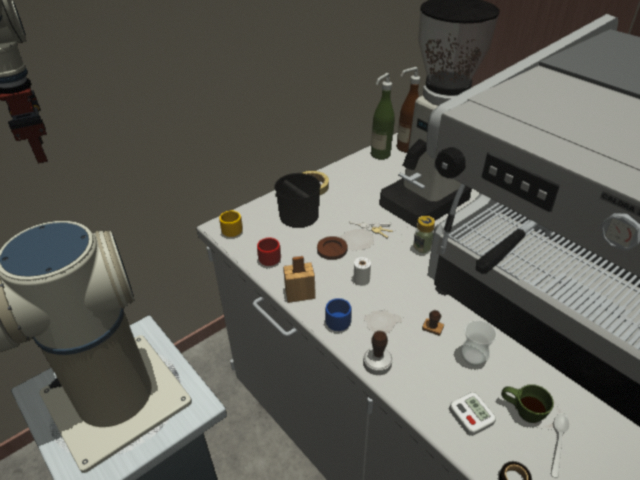

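View pics/wrist0.png

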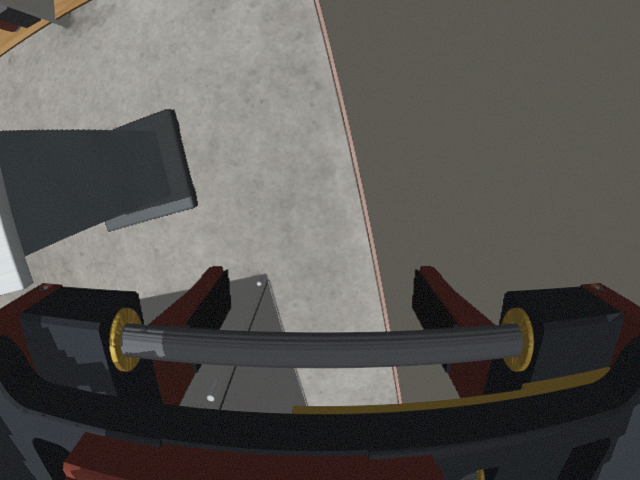

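The scene view shows yellow at (209,213), red (260,236), blue (363,291), dock (335,238) and the block slot at about (304,252). The roll is at (380,243) and the tamper at (430,350). The side view agrees with this layout. Next I'll compute rough positions from both cameras.

```bash
cat > h.py <<'E'
from station import *
import numpy as np, cv2
from scipy.spatial.transform import Rotation as R
def q(yaw):  # tool down, jaw axis at angle yaw from world x
    r=R.from_euler('z',yaw)*R.from_euler('x',np.pi); x,y,z,w=r.as_quat(); return [w,x,y,z]
def rot(qq): w,x,y,z=qq; return R.from_quat([x,y,z,w]).as_matrix()
def ray(name,u,v,pose=None):
    i=camera_info(name); K=i['intrinsics']; a=(u-K[0,2])/K[0,0]; b=(v-K[1,2])/K[1,1]
    if name=='wrist':
        th=np.hypot(a,b); s=np.sin(th)/max(th,1e-9); d=np.array([a*s,-b*s,-np.cos(th)])
        p,qq=pose; T=np.eye(4); T[:3,:3]=rot(qq); T[:3,3]=p; T=T@i['tool_from_camera']
    else: d=np.array([a,-b,-1.]); T=i['T']
    return T[:3,3],T[:3,:3]@d
def atz(name,u,v,z,pose=None):
    o,d=ray(name,u,v,pose); return (o+d*(z-o[2])/d[2])[:2]
def wpix(P,pose):
    i=camera_info('wrist');K=i['intrinsics'];T=np.eye(4);T[:3,:3]=rot(pose[1]);T[:3,3]=pose[0];T=T@i['tool_from_camera']
    c=np.linalg.inv(T)@np.r_[P,1]; r=np.hypot(c[0],c[1]); th=np.arctan2(r,-c[2])
    return K[0,2]+K[0,0]*th*c[0]/r, K[1,2]-K[1,1]*th*c[1]/r
def shot(fn,name='wrist'):
    pose=(get_tcp_pos(),get_ee_rot()); im=read_camera(name)[:,:,::-1].copy(); cv2.imwrite('pics/'+fn,im); return pose,im
E
python3 - <<'E'
from h import *
D=dict(yellow=((209,213),(231,217),.055),red=((260,236),(269,244),.055),blue=((363,291),(338,307),.055),dock=((335,238),(332,245),.014),slot=((304,255),(298,268),.078),roll=((380,243),(363,262),.057),tamper=((430,360),(377,365),.01))
for k,(a,b,z) in D.items(): print(k,atz('scene',*a,z).round(4),atz('side',*b,z).round(4))
for n,f in (('scene',lambda i:i[215:310,230:400]),('side',lambda i:i[220:340,230:400])):
    pass
E
```

```text
yellow [0.4454 0.2722] [0.4534 0.2783]
red [0.4538 0.1138] [0.4639 0.1246]
blue [ 0.4484 -0.1462] [ 0.4521 -0.1431]
dock [0.5983 0.0476] [0.609  0.0559]
slot [ 0.4364 -0.026 ] [ 0.4492 -0.0099]
roll [ 0.5847 -0.0775] [ 0.5903 -0.0763]
tamper [ 0.4318 -0.2848] [ 0.4334 -0.2841]
```

Run:
```python
from h import *
p=get_tcp_pos(); movel([p[0],p[1],.36])
move_pose([.44,.03,.36],q(-np.pi/2)); print(get_tcp_pos(),get_joint_pos(),get_time())
pose,im=shot('w1.png'); np.savez('w1.npz',p=pose[0],q=pose[1])
print(atz('scene',290,215,0),[wpix(P,pose) for P in ([.45,.275,.055],[.45,-.145,.055],[.604,.052,.014])])
```

```text
[0.44013741 0.03047229 0.36001348] [ 4.20555591e-02 -8.57850835e-03  1.85338937e+00  1.36120341e-04
  1.29671154e+00  1.61159170e+00] 3.5417
[0.6268967 0.2167207] [(np.float64(142.8869903171175), np.float64(193.3078363391809)), (np.float64(454.4605743637171), np.float64(191.93913866493818)), (np.float64(305.5993254837821), np.float64(74.63438854992305))]
```

View pics/w1.png

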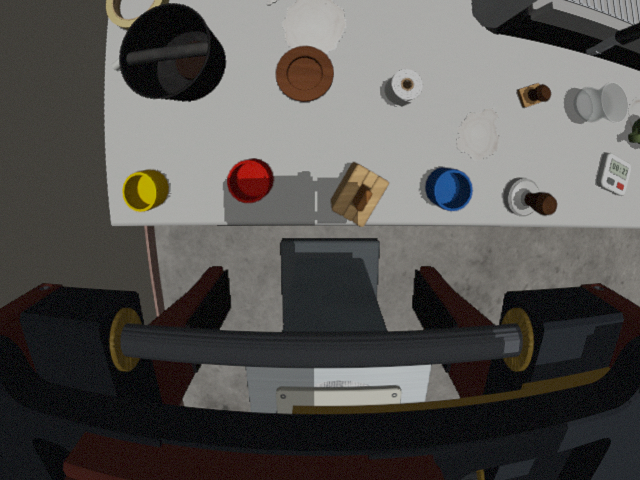

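The wrist view shows yellow (144,192), red (250,180), blue (451,190), dock (305,73), the block around (362,192), roll (405,85) and tamper (525,198). I'll enlarge it to read the rims and block yaw.

Run:
```python
import cv2,numpy as np
im=cv2.imread('pics/w1.png')
a=cv2.resize(im[150:235,110:310],None,fx=4,fy=4,interpolation=cv2.INTER_CUBIC)
b=cv2.resize(im[150:235,310:510],None,fx=4,fy=4,interpolation=cv2.INTER_CUBIC)
c=np.vstack([a[:300],b[:300]]) # rows 150..225
for i in range(0,800,80):
  for y in (10,310): cv2.putText(c,str((110 if y<300 else 310)+i//4),(i,y),0,.35,(0,0,255),1); cv2.line(c,(i,y-10),(i,y),(0,0,255),1)
for j in range(0,300,40):
  for o in (0,300): cv2.putText(c,str(150+j//4),(770,o+j+5),0,.35,(255,0,255),1)
cv2.imwrite('pics/w1c.png',c)
```

```text
(no output)
```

View pics/w1c.png

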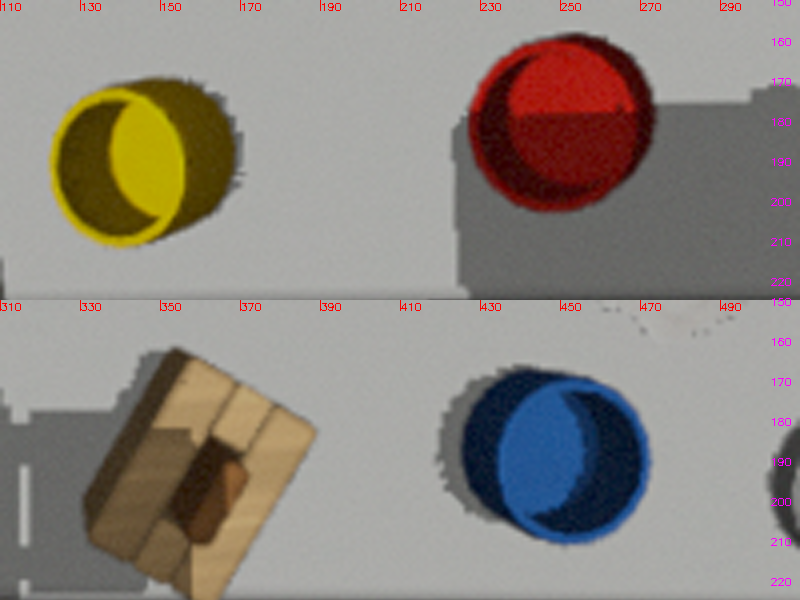

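Run:
```python
from h import *
d=np.load('w1.npz'); pose=(d['p'],d['q'])
for k,u,v,z in (('y',139.5,191.9,.055),('r',248.5,181.7,.055),('b',453.5,190.4,.055),('dock',305,73,.014),('roll',406,83,.057)): print(k,atz('wrist',u,v,z,pose).round(4))
C=[atz('wrist',310+x/4,150+(y-300)/4,.078,pose) for x,y in ((192,358),(317,430),(212,603),(88,538))]
C=np.array(C);print(C.round(4),C.mean(0)); e=C[2]-C[1]+C[3]-C[0]; s=C[1]-C[0]+C[2]-C[3]; print(np.linalg.norm(e)/2,np.linalg.norm(s)/2,np.degrees(np.arctan2(e[1],e[0])),np.degrees(np.arctan2(s[1],s[0])))
# go over dock for a close look
move_pose([.53,.05,.27],q(-np.pi/2)); pose,im=shot('w2.png'); np.savez('w2.npz',p=pose[0],q=pose[1])
u,v=wpix([.605,.052,.014],pose);print(u,v); u,v=int(u),int(v)
x0,y0=max(u-100,0),max(v-75,0);print(x0,y0)
cv2.imwrite('pics/w2c.png',cv2.resize(im[y0:y0+150,x0:x0+200],None,fx=4,fy=4,interpolation=cv2.INTER_CUBIC))
```

```text
y [0.4521 0.2803]
r [0.4612 0.1235]
b [ 0.452  -0.1435]
dock [0.6063 0.0528]
roll [ 0.5884 -0.0754]
[[ 0.4837 -0.013 ]
 [ 0.4625 -0.0515]
 [ 0.4087 -0.0206]
 [ 0.4288  0.0177]] [ 0.44591558 -0.01684846]
0.062460706061866766 0.04356765973217889 150.40676438903827 -118.27068998977637
319.8684047538378 136.70696369071206
219 61
```

View pics/w2c.png

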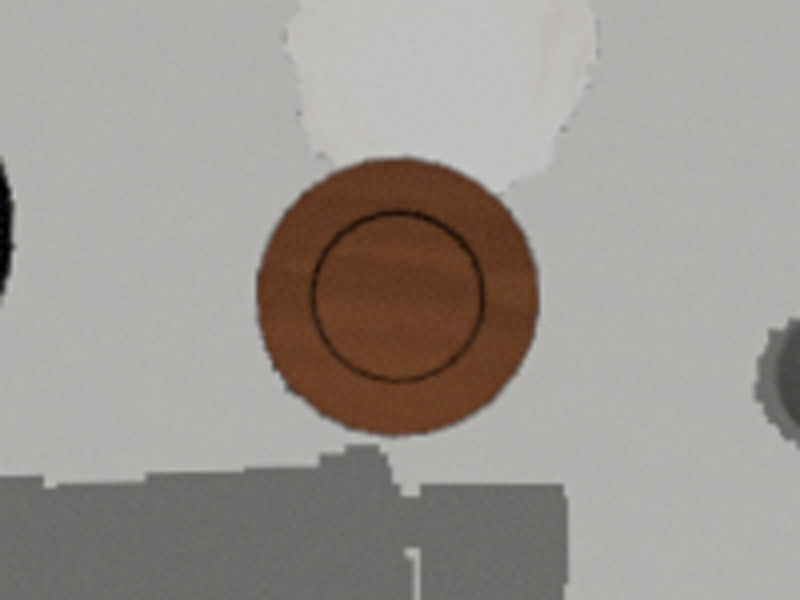

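The recess centre is at (318.6,135.1). Next I'll grasp blue and seat it.

```bash
cat >> h.py <<'E'
ZG=.025
def pick(xy,yaw,zsafe):
    command_gripper(1.0); move_pose([*xy,.2],q(yaw)); movel([*xy,ZG+.02],v=.2)
    print('hit' if movel([*xy,ZG],v=.05,until_force=8) else 'ok', get_tcp_pos().round(4))
    command_gripper(0.0); print('width',get_grip_width()*88, get_ft_force().round(2))
    movel([*xy,zsafe],v=.2); print('held',get_grip_width()*88,get_ft_force().round(2),get_time())
def place(xy,yaw,lvl,release=True):
    z=ZG+.007+.048*lvl
    move_pose([*xy,z+.07],q(yaw)); movel([*xy,z+.012],v=.15)
    h=movel([*xy,z-.003],v=.03,until_force=8); p=get_tcp_pos(); print('contact',h,'z-zexp',p[2]-z,get_ft_force().round(1))
    return z
E
python3 - <<'E'
from h import *
d=np.load('w2.npz'); D=atz('wrist',318.6,135.1,.014,(d['p'],d['q'])); print('dock',D); np.save('dock.npy',D)
pick([.452,-.1435],0,.2)
pose,im=shot('w3.png')
z=place(D,0,0); print(get_tcp_pos(),get_time())
shot('s3.png','scene')
E
```

```text
dock [0.60680848 0.05340915]
ok [ 0.4518 -0.1434  0.0247]
width 57.64302289718965 [-0.17 -0.01  1.99]
held 58.009422600420535 [ 0.5   0.14 -0.76] 9.25
contact True z-zexp -0.00024329679105987434 [-0.3 -0.8  4. ]
[0.60733034 0.05352095 0.0317567 ] 11.3333
```

Contact came at the expected height, so the foot is home. I'll release, back off and look at it and at yellow.

```bash
cat >> h.py <<'E'
def release(xy,z):
    command_gripper(1.0); wait(.3); movel([*xy,z+.15],v=.2)
def crop(im,u,v,fn,w=100,h=75):
    x0,y0=int(min(max(u-w,0),640-2*w)),int(min(max(v-h,0),480-2*h)); print(fn,'off',x0,y0)
    cv2.imwrite('pics/'+fn,cv2.resize(im[y0:y0+2*h,x0:x0+2*w],None,fx=4,fy=4,interpolation=cv2.INTER_CUBIC))
E
python3 - <<'E'
from h import *
D=np.load('dock.npy'); release(D,.032)
move_pose([.53,.05,.3],q(-np.pi/2)); pose,im=shot('w4.png'); np.savez('w4.npz',p=pose[0],q=pose[1])
P=wpix([*D,.062],pose); print(P); crop(im,*P,'w4c.png',w=100,h=75)
E
```

```text
(np.float64(318.26625851216596), np.float64(135.0259212646626))
w4c.png off 218 60
```

View pics/w4c.png

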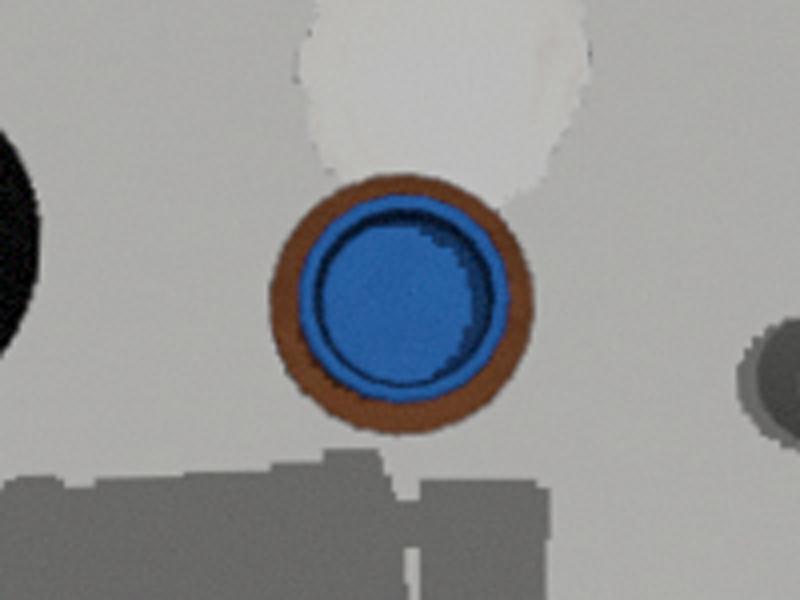

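Blue is seated, with its rim centre at (318.9,134.6) against a predicted (318.3,135.0). Yellow next.

Run:
```python
from h import *
d=np.load('w4.npz'); B=atz('wrist',318.9,134.6,.062,(d['p'],d['q'])); D=np.load('dock.npy'); print(B,D); T=(B+D)/2; np.save('T.npy',T)
pick([.4525,.280],0,.26)
move_pose([*T,.26],q(0))
z=place(T,0,1); print(get_tcp_pos(),get_time())
```

```text
[0.60726556 0.05273674] [0.60680848 0.05340915]
ok [0.4523 0.2799 0.0247]
width 57.389681859764906 [-0.23 -0.03  1.69]
held 57.342004118496526 [-0.44 -0.06 -1.48] 19.325
contact True z-zexp -0.0001303138231553147 [-1.4 -1.3  5.2]
[0.60750632 0.05300186 0.07986969] 21.8917
```

Home at the expected height. I'll release, then take red.

Run:
```python
from h import *
T=np.load('T.npy'); release(T,.08)
wait(.3); move_pose([.53,.05,.34],q(-np.pi/2)); pose,im=shot('w5.png'); crop(im,*wpix([*T,.11],pose),'w5c.png'); print(wpix([*T,.11],pose))
pick([.4615,.1235],0,.26)
move_pose([*T,.26],q(0))
z=place(T,0,2); print(get_tcp_pos(),get_time())
shot('s5.png','scene')
```

```text
w5c.png off 218 60
(np.float64(318.5402952051503), np.float64(135.0087030377688))
ok [0.4613 0.1235 0.0248]
width 57.39408235578228 [-0.5  -0.77  1.19]
held 56.965169774819095 [-0.08  0.22 -1.62] 30.375
contact True z-zexp -0.00029234096225125294 [-1.7 -0.3  6.4]
[0.60751303 0.05308743 0.12770766] 32.4167
```

View pics/s5.png

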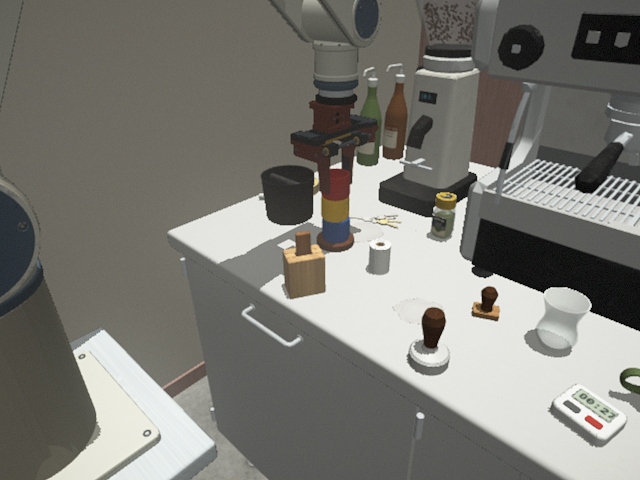

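The three-pot tower is straight, with red at (338,184). I'll release it and look closely at the paddle.

Run:
```python
from h import *
T=np.load('T.npy'); release(T,.128); wait(.2)
move_pose([.40,-.017,.30],q(-np.pi/2)); pose,im=shot('w6.png'); np.savez('w6.npz',p=pose[0],q=pose[1])
P=wpix([.446,-.017,.1],pose); print(P,get_time()); crop(im,*P,'w6c.png',w=80,h=60)
```

```text
(np.float64(321.5666350493107), np.float64(166.78632241248437)) 35.8833
w6c.png off 241 106
```

View pics/w6c.png

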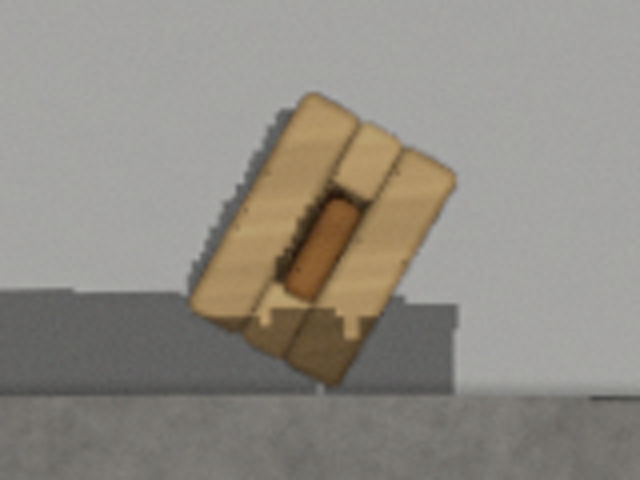

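The paddle top is centred at crop (323,249), which is pixel (321.8,168.2), and its thickness axis is at yaw ≈ 61°. It stands straight in the slot. I'll grip it and lift.

Run:
```python
from h import *
d=np.load('w6.npz'); pose=(d['p'],d['q'])
c=atz('wrist',321.75,168.25,.118,pose); a,b=[atz('wrist',241+x/4,106+y/4,.118,pose) for x,y in ((299,293),(348,204))]
yaw=np.arctan2(*(b-a)[::-1])+np.pi/2; print(c,np.degrees(yaw),np.linalg.norm(b-a))
move_pose([*c,.2],q(yaw)); movel([*c,.11],v=.15); print(movel([*c,.085],v=.04,until_force=6),get_tcp_pos())
command_gripper(0.0); print('w',get_grip_width()*88,get_ft_force().round(2))
print(movel([*c,.175],v=.06,until_force=15),get_ft_force().round(2)); movel([*c,.28],v=.2)
print('w',get_grip_width()*88,get_ft_force().round(2),get_time()); np.save('yaw.npy',yaw)
shot('s7.png','scene'); 
T=np.load('T.npy'); move_pose([*T,.28],q(yaw)); shot('s8.png','scene'); im=cv2.imread('pics/s8.png'); cv2.imwrite('pics/s8c.png',cv2.resize(im[90:290,220:420],None,fx=3,fy=3,interpolation=cv2.INTER_CUBIC))
```

```text
[ 0.44571651 -0.01715634] 61.40287804833342 0.023580697886722658
False [ 0.44569028 -0.01716616  0.08491492]
w 8.917070835371597 [-0.69 -0.2   0.31]
False [-0.55 -1.07 -0.8 ]
w 8.663706730400852 [ 0.67  0.24 -0.5 ] 43.1667
```

View pics/s8c.png

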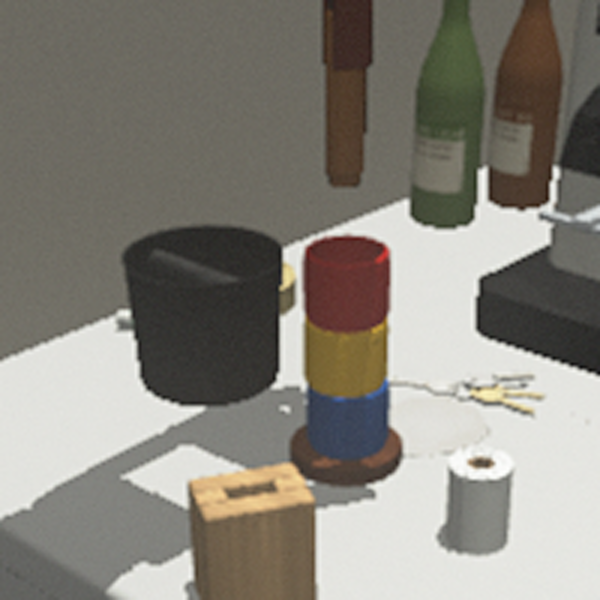

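The paddle hangs straight above the red pot. I'll lower it to contact, expected at TCP z≈0.191.

Run:
```python
from h import *
T=np.load('T.npy')
movel([*T,.205],v=.15); print(movel([*T,.186],v=.02,until_force=3),get_tcp_pos(),get_ft_force().round(2))
shot('s9.png','side')
command_gripper(1.0); wait(.5); p=get_tcp_pos(); movel([p[0],p[1],.33],v=.12); move_pose([.47,.05,.38],q(-np.pi/2)); wait(.5)
shot('s10.png','side'); shot('c10.png','scene'); pose,im=shot('w10.png'); u=wpix([*T,.158],pose);print(u,get_time())
f=lambda im,x,y:cv2.resize(im[y:y+150,x:x+130],None,fx=3,fy=3,interpolation=cv2.INTER_CUBIC)
x,y=max(int(u[0])-65,0),max(int(u[1])-75,0)
cv2.imwrite('pics/f10.png',np.hstack([f(cv2.imread('pics/c10.png'),270,120),f(im,x,y)]))
```

```text
True [0.60698217 0.05310288 0.19057123] [-0.52  0.69  4.76]
(np.float64(318.39884704623506), np.float64(77.52747833093329)) 51.4083
```

View pics/f10.png

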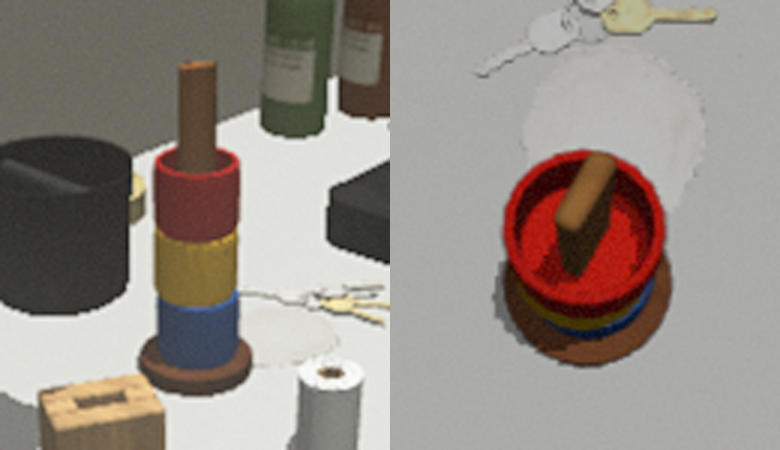

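The paddle stands upright in the red pot, the tower is straight, and the arm is clear of everything. Handing in.

```bash
python3 -c "
from station import *
print(job_done(),get_time())"
```

```text
the job is handed in; nothing more can be done
the job is handed in; nothing more can be done
```

The tower is rebuilt on the dock: blue, then yellow, then red, with the paddle standing in the red pot. I handed it in about 51 s into the 118 s allowed; the system gave no verdict.

- **Pots:** each pot met the one below within 0.3 mm of its fully seated height. After release, the wrist view put the blue pot's rim about 1 mm from the dock centre. For yellow and red I relied on the contact heights and the final pictures.
- **Paddle:** it came out of the slot without catching and touched the red pot's floor at TCP z = 0.1906 m, against 0.191 m expected. The final scene and wrist pictures show it standing nearly upright, with the tower straight and the gripper clear.
- **Bystanders:** the arm did not go near the tamper or the paper roll. Both looked unmoved in the scene picture after red was placed; I did not measure them again at the end.

No check failed. The first rough estimates from the fixed cameras disagreed by about 1 to 2 cm, so I used the wrist camera for positions instead.

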